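# Close up the hotel tissue box

## Robot

A 6-joint arm with a two-finger parallel gripper is mounted at the origin on the work surface. World frame = base frame: x ahead of the robot, y to its left, z up, the work surface at z = 0. Lengths are in m, angles in rad, forces in N, time in s.
With the tool pointing down it reaches from about 0.25 to 0.775 m from the base axis. Payload 8.9 kg.
Tool frame: the origin (TCP) lies midway between the tips of the shut fingers; the grasp point (between the pads) lies 19 mm behind it; z points along the fingers, y is the line along which they close (so a half turn about z gives the same grasp; the last joint's range is limited). The gripper opens to 85 mm and grips with 20 to 120 N. Pads are 22 mm wide; open, the fingers measure 114 mm over their backs; the gripper's body (76 mm by 85 mm) begins 54 mm behind the grasp point. The pads swing forward as they close: fully open they stand 13 mm farther back than shut.
Start: joints at [1.162, 0.291, -0.153, 1.127, 0, 1.431], TCP at [0.14, 0.506, 0.231] pointing down, gripper open.
Joint ranges: [-2.52, 2.52], [-0.91, 1.74], [-1.3, 1.37], [-1.96, 2.02], [-1.52, 1.47], [-3.14, 3.14]. Speed limits (rad/s): [2.22, 2.22, 2.79, 3.14, 3.14, 3.14].

## Interface

Orientations are given as a unit quaternion [w, x, y, z].
In Python, from bench import env gives the robot as it stands.
- The arm moves only by the tool apply_moves, never from a script. Its argument "series" is a list that holds one entry, the list of rows, each a list of 5 numbers: the finger opening in mm, from 0 to 85.4, then the shift along the world's x, y, z in mm, then the turn about the world's z in rad. In form: [[[jaw, tx, ty, tz, twist], ...]]. A call has exactly 5 rows; each row is the pose to reach, as a shift and turn from the pose commanded when the call began; what a row does not reach only later rows make up. A row lasts 1/10 s, in which the tool goes at most 50 mm and 8.59 degrees, less where a joint would pass 70% of its speed; a pose out of reach is approached as far as the arm can. A call with a gripper value outside its range is refused whole. The fingers move at their own pace and stop on an object; the grip force is fixed at half the most. Time passes only in rows, so rows that repeat a pose let the fingers close, or fill a call up. It gives the time, the measured TCP pose, the force, the opening and the grip force at its end, in the units of the state.
- env.sense(): the state, without advancing time (a new reading comes with each control period).
- env.snapshot(name): name is "scene" or "top"; returns (picture, depth): 384x512x3 uint8, red, green, blue; 384x512 float32, m along the optical axis (not along the pixel's ray), 0 where there is no reading.
- env.calibration(name): a dict with "mtx" (3x3 intrinsics, pixels), "k1" (the pictures are not rectified: a ray, as slopes to the right and down, at radius r is drawn at 1 + k1 r^2 times it, then the intrinsics apply), "rvec" (rotation vector, rad) and "tvec" (3), from world to camera coordinates, as OpenCV has them. Camera axes: x right, y down, z forward; pixel columns grow to the right and rows downward; lengths in m; the calibration is good to about 2 mm. A picture is of the moment at which its call begins. calibration takes no time and is no camera call.
- env.sign_off(): hands the job in; it is judged then, once.
The state is a dict: "time": time; "joint_positions": joint angles; "qvel": joint speeds; "joint_efforts": joint torques, N m; "ee_pos": TCP position; "tool_rot": TCP orientation; "ft_force": force on the tool from outside, world axes, zero at the start; "torque": the same for the moment, N m; "width": opening from 0.0 (shut) to 1.0 (fully open); "grasp_force": force on a finger pad.
Only numpy, scipy, OpenCV 4.12 (cv2) and the standard library are available. Lean on these libraries where they do the work, as an engineer would, in place of code of your own. Each camera call takes 0.05 s, during which the arm holds its last target. There are 200 camera calls.

## Task

The TV remote has been left lying across the open tissue box on the hotel desk: take it off and lay it flat in the long empty compartment of the black tray. Then lift the wooden lid off its sloping white rest and set it flat on the tissue box, square to it and centred, so that it overhangs evenly all round. Set both things down rather than dropping them, and leave the tissue box where it stands and the cups, bottle, glass and air-conditioner handset undisturbed.

Things in the scene. Friction and masses are not known exactly. Their poses are not given: they have to be found in the camera images.
- box: Open-topped dark grey tissue box, loose, 0.7 kg: outside 118 mm (its x) by 168 mm (its y) by 95 mm high, walls 6 mm thick, upright on the desk. A white refill fills the inside up to 57 mm above the desk, so the 38 mm under the rim is free. Origin: centre of the underside; z up, the rim is at z = 95 mm.
- lid: Flat light-wood lid, 0.22 kg, 130 mm (its x) by 180 mm (its y) by 16 mm thick, slot 44 (x) by 90 mm (y) right through its middle. Origin: centre, at half thickness; z: face normal. Starts on the rest, leaning 35 degrees from level, +x edge uppermost, y level. On the box its x runs along the box's x, either way round; centred it overhangs 6 mm all round, origin 103 mm above the box's underside.
- lid_rail (a point): Middle of the 43 mm wide strip of the lid between the slot and the upper (+x) edge, at half thickness, 43.5 mm from the lid's centre; axes as the lid's. It can be pinched along x, one finger in the slot and one past the edge; nothing is behind it on the rest within 55 mm either way along y.
- stand: Sloping white plastic rest, fixed to the desk. Two bars 18 mm wide, centres at y = -64 and +64 mm, slope up at 35 degrees from its -x end to its +x end (at yaw 0 it faces the robot); open between the bars. The lid's upper edge stands about 6 mm past the bars' upper ends, some 110 mm above the desk. Origin: on the desk, under the middle of the rest; z up.
- lip (a point): Low end of the slope, 30 mm above the desk, middle of the rest: there a lip stands 9 mm up from the bars and holds the lid's lower edge, so the lid comes off square to the slope.
- remote: Black TV remote control, loose, about 0.14 kg: 165 mm (its x) by 46 mm (its y) by 20 mm thick, with small grey buttons on top. Origin: centre of the underside; z up. At the start it lies flat on the rim of the tissue box, bridging the box's 118 mm side within about 20 degrees, both ends sticking out.
- tray: Black hotel tray, fixed to the desk, 222 mm (its x) by 218 mm (its y), floor 5 mm thick, walls 6 mm thick and 17 mm high from the desk, split by a middle wall along x into two long compartments: the one at +y is empty, the one at -y holds two upturned cups. Origin: centre of the underside; z up. Tray and rest may stand on either side of the box.
- well (a point): Middle of the floor of the tray's empty compartment, 5 mm above the desk, axes as the tray's. The compartment is 210 mm (x) by 100 mm (y) and 12 mm deep inside.
- cup_a: Upturned white coffee cup, loose, in the tray's other compartment, 76 mm across, 60 mm high, with a handle. Origin: centre of its underside. A bystander.
- cup_b: Second upturned white cup, like cup_a. A bystander.
- handset: White air-conditioner handset with a small display, loose, 130 mm (its x) by 52 mm by 22 mm, on the desk beyond the box. Origin: centre of its underside. A bystander.
- bottle: Water bottle, loose, 64 mm across, 190 mm high, beyond the box. Origin: centre of its underside. A bystander.
- glass: Drinking glass, loose, 72 mm across, 100 mm high, beyond the box. Origin: centre of its underside. A bystander.
Not all that is in view belongs to the job. Of the things like the lid, leave any that is orange; of the rest the smaller one is meant. What is shaped like the remote but turquoise is not meant.

How it is judged:
By the outcome, as a careful person would: the job done as asked, in the order asked, and still so for the second after the job is handed in, with the robot touching nothing.
It also fails if it takes over 61 s, if anything falls off the work surface, if the arm or the gripper's body presses on something with over 40 N, if the wrist force passes 120 N, or if a joint passes its speed limit or range.

## Working session

There is one attempt and no reset: what is moved stays moved. The work goes in short steps, Python scripts to look and compute and a tool call to move; the robot and the scene stay as the last step left them, time stands still between calls to the robot, and variables do not carry over. Pictures are saved under pics/ and viewed, at most 10 in all, crops included, and the job is handed in when it is done.

Besides the shell and the picture viewer there is one more tool, called in YAML: its name, and indented under it one key for each argument. apply_moves: Moves the arm, as the interface text tells. Its arguments: {"type":"object","properties":{"series":{"type":"array","items":{"type":"array","items":{"type":"array","items":{"type":"number"}}}}},"required":["series"]}

```bash
mkdir -p pics; ls; cat > h.py <<'E'
import numpy as np,cv2
from bench import env
def cal(n):
    c=env.calibration(n);R=cv2.Rodrigues(np.array(c["rvec"],float))[0];return np.array(c["mtx"],float),float(c["k1"]),R,np.array(c["tvec"],float).ravel()
def und(n,uv):
    K,k1,R,t=cal(n);return cv2.undistortPoints(np.array(uv,float).reshape(-1,1,2),K,np.array([k1,0,0,0,0.])).reshape(-1,2)
def ray(n,uv):
    K,k1,R,t=cal(n);p=und(n,uv);d=np.c_[p,np.ones(len(p))]@R;return -R.T@t,d
def onplane(n,uv,z):
    c,d=ray(n,uv);return c+d*((z-c[2])/d[:,2])[:,None]
def cloud(n,dep):
    K,k1,R,t=cal(n);v,u=np.mgrid[:384,:512];p=und(n,np.c_[u.ravel(),v.ravel()]);P=np.c_[p,np.ones(len(p))]*dep.ravel()[:,None]
    W=(P-t)@R;W[dep.ravel()==0]=np.nan;return W.reshape(384,512,3)
def proj(n,P):
    K,k1,R,t=cal(n);return cv2.projectPoints(np.array(P,float).reshape(-1,3),cv2.Rodrigues(R)[0],t,K,np.array([k1,0,0,0,0.]))[0].reshape(-1,2)
E
python3 - <<'E'
from h import *
print(env.sense())
for n in("scene","top"):
    p,d=env.snapshot(n);np.savez("pics/%s0.npz"%n,p=p,d=d)
    cv2.imwrite("pics/%s0.png"%n,p[...,::-1]);c,_=ray(n,[[256,192]]);print(n,c,_,cal(n)[1],cal(n)[0][0])
E
```

```text
pics
{'time': 0.0, 'joint_positions': array([ 1.16166980e+00,  2.91249007e-01, -1.54130874e-01,  1.12670848e+00,
       -2.91195267e-05,  1.43151536e+00]), 'qvel': array([ 0.00078543,  0.00036109, -0.00079748,  0.00184198, -0.00115189,
        0.00110059]), 'joint_efforts': array([-1.76698497e-03, -5.37148833e+01,  3.31361639e+01,  1.61612278e-02,
       -3.39739709e-04, -1.97322670e-06]), 'ee_pos': array([0.13977317, 0.50559067, 0.23074686]), 'tool_rot': array([-1.60913628e-04,  1.34513757e-01,  9.90911516e-01, -6.25827276e-04]), 'ft_force': array([ 0.11557934, -1.07796154, -0.23348855]), 'torque': array([-0.03143995,  0.02657202,  0.04969198]), 'grasp_force': 0.0, 'width': 0.9989875065048408}
scene [0.93519375 0.75778559 0.77165614] [[-0.41336806 -0.70701222 -0.57399443]] -0.052589111690095884 [409.57324743   0.         250.87538263]
top [ 0.22189247 -0.09066036  1.70782485] [[ 1.57569697e-01  3.91403206e-04 -9.87610222e-01]] 0.031420663825903486 [452.38797995   0.         250.46245901]
```

View pics/scene0.png

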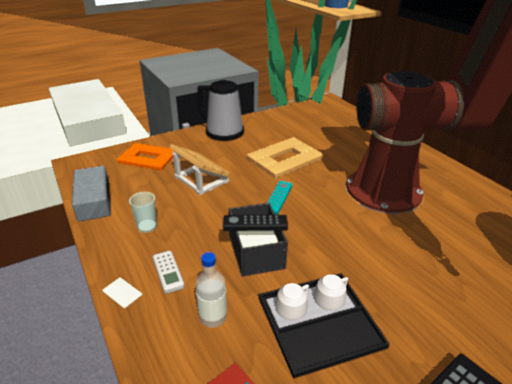

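View pics/top0.png

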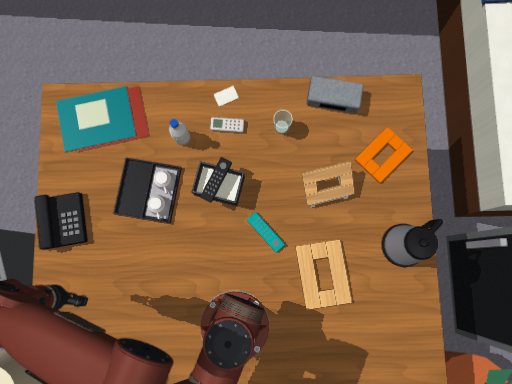

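The top view (up = +x, left = +y) shows these:
- Remote: black, lying across the box at (217,180). Turquoise look-alike at (266,232), and the phone at (60,220) is irrelevant.
- Lids: the small wooden one on the rest at (328,184), a larger flat wooden one at (324,273), and an orange one at (385,155).
- Tray at (148,190), cups at (160,190), so the empty compartment is on its left (+y).

My choice is the remote at (217,180) and the lid at (328,184).

```bash
cat > m1.py <<'E'
from h import *
T=np.load("pics/top0.npz");S=np.load("pics/scene0.npz")
C={"top":cloud("top",T["d"]),"scene":cloud("scene",S["d"])};I={"top":T["p"],"scene":S["p"]}
def rect(W,name):
    r=cv2.minAreaRect((W[:,:2]*1000).astype(np.float32));print(name,len(W),"c",np.round(r[0],1),"size",np.round(r[1],1),"ang",round(r[2],1),"z med",np.round(np.nanmedian(W[:,2])*1000,1))
def comp(n,m,seed):
    k,l=cv2.connectedComponents(m.astype(np.uint8));x=l[seed[1],seed[0]];return (l==x)&(x>0)
hsv={n:cv2.cvtColor(I[n],cv2.COLOR_RGB2HSV) for n in I}
# approx positions
for nm,uv in dict(remote=(217,180),lid=(343,184),tray=(135,188),biglid=(306,273),glass=(283,122),bottle=(175,125)).items():
    print(nm,np.round(C["top"][uv[1],uv[0]]*1000,1))
z=C["top"][...,2]
near=np.zeros(z.shape,bool);near[150:215,185:250]=1
m=near&(z>.106)&(z<.13);W=C["top"][m];rect(W,"remote top(depth)")
m2=near&(z>.085);rect(C["top"][m2],"box+remote")
rim=near&(z>.088)&(z<.102);rect(C["top"][rim],"rim")
zs=C["scene"][...,2]
ms=(zs>.106)&(zs<.13)&(np.hypot(C["scene"][...,0]-np.median(W[:,0]),C["scene"][...,1]-np.median(W[:,1]))<.12)
rect(C["scene"][ms],"remote scene")
# lid plane
for n,box in (("top",(295,360,155,212)),("scene",(165,235,140,190))):
    nb=np.zeros(z.shape,bool);nb[box[2]:box[3],box[0]:box[1]]=1
    h=hsv[n];w=nb&(h[...,0]>10)&(h[...,0]<25)&(C[n][...,2]>.03)
    P=C[n][w];
    for _ in range(4):
        c=P.mean(0);u,s,vt=np.linalg.svd(P-c);nn=vt[2]*np.sign(vt[2][2]);e=abs((P-c)@nn);P=P[e<.006]
    print(n,"lid n",len(P),nn.round(3),"tilt",np.degrees(np.arccos(nn[2])).round(1),"c",(c*1000).round(1),"zmin/max",(P[:,2].min()*1000).round(1),(P[:,2].max()*1000).round(1), "uphill yaw",np.degrees(np.arctan2(-nn[1],-nn[0])).round(1))
    # rect in plane
    e1=np.array([-nn[0],-nn[1],0]);ey=np.cross(nn,e1);ey/=np.linalg.norm(ey);ex=np.cross(ey,nn)
    q=np.c_[(P-c)@ex,(P-c)@ey]*1000;r=cv2.minAreaRect(q.astype(np.float32));print("  in-plane",r,"ctr world",((c+ex*r[0][0]/1000+ey*r[0][1]/1000)*1000).round(1))
for n,f in (("top",10),("scene",8)):
    pass
cv2.imwrite("pics/crop1.png",cv2.resize(I["top"][140:225,110:370,::-1],None,fx=3,fy=3,interpolation=cv2.INTER_CUBIC))
E
python3 m1.py
```

```text
remote [522.9  48.7 115.2]
lid [ 506.1 -409.9   65.1]
tray [520.2 372.5   4.5]
biglid [ 186.2 -266.    22.6]
glass [ 767.2 -201.5    4.6]
bottle [708.3 187.1 185.5]
remote top(depth) 577 c [526.9  53.4] size [ 46.8 165.9] ang 62.0 z med 114.6
box+remote 840 c [525.   47.6] size [168.2 167.8] ang 73.8 z med 112.4
rim 233 c [510.7  51.8] size [168.2 138. ] ang 73.8 z med 94.2
remote scene 899 c [527.   53.4] size [ 50.7 164.4] ang 62.7 z med 115.9
top lid n 1228 [-0.563 -0.127  0.817] tilt 35.2 c [ 505.9 -353.3   80.5] zmin/max 33.3 121.1 uphill yaw 12.7
  in-plane ((-3.3740081787109375, -0.1524200439453125), (179.8344268798828, 140.11856079101562), 89.93212890625) ctr world [ 503.2 -354.1   78.5]
scene lid n 152 [-0.432 -0.082  0.898] tilt 26.1 c [ 504.1 -320.2   72.2] zmin/max 39.8 105.0 uphill yaw 10.8
  in-plane ((-0.2908210754394531, -29.394691467285156), (129.6183624267578, 176.86045837402344), 2.5291523933410645) ctr world [ 509.4 -349.1   72.1]
```

```bash
ls pics
```

```text
crop1.png
scene0.npz
scene0.png
top0.npz
top0.png
```

View pics/crop1.png

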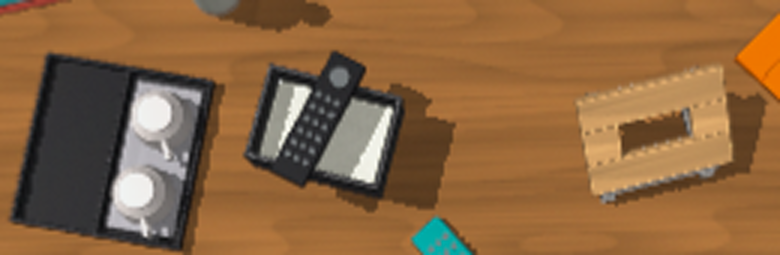

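The crop confirms the picks: the black remote with grey buttons lies on the box, the small wooden lid is on the white rest, and the tray's left compartment is empty. Next I'll refine the box, lid and tray.

```bash
cat > m2.py <<'E'
exec(open("m1.py").read().split("# approx")[0])
W=C["top"];z=W[...,2];g=hsv["top"]
# box: rim rays on z=95 plane, dark, excluding remote
near=np.zeros(z.shape,bool);near[150:215,185:250]=1
rim=near&(z>.088)&(z<.101)
v,u=np.nonzero(rim);P=onplane("top",np.c_[u,v],.095)[:,:2]*1000
a=np.radians(-28);d=P-[527,53.4];lat=-d[:,0]*np.sin(a)+d[:,1]*np.cos(a);P=P[abs(lat)>29]
for yaw in (-18,-17,-16.2,-15,-14):
    a=np.radians(yaw);q=P@np.array([[np.cos(a),-np.sin(a)],[np.sin(a),np.cos(a)]]);lo,hi=np.percentile(q,1,axis=0),np.percentile(q,99,axis=0);c=(lo+hi)/2
    print("box yaw",yaw,"size",(hi-lo).round(1),"ctr",(np.array([[np.cos(a),-np.sin(a)],[np.sin(a),np.cos(a)]])@c).round(1))
r=cv2.minAreaRect(P.astype(np.float32));print(r)
# tray
near=np.zeros(z.shape,bool);near[145:235,100:190]=1
t=comp("top",near&(I["top"].max(-1)<70),(135,188));v,u=np.nonzero(t)
P=onplane("top",np.c_[u,v],.017)*1000;print("tray",cv2.minAreaRect(P[:,:2].astype(np.float32)))
wall=t&(z>.012);print("wall z",np.percentile(z[wall]*1000,[50,90]),wall.sum());
rr=cv2.minAreaRect((W[t&(z>.011)&(z<.025)][:,:2]*1000).astype(np.float32));print(rr)
t2=near&(I["top"].max(-1)<70)&(z>-.002)&(z<.010);t2=comp("top",t2,(135,188));print("floor",t2.sum(),cv2.minAreaRect((W[t2][:,:2]*1000).astype(np.float32)),np.median(z[t2]))
# lid
n=np.array([-.563,-.127,.817]);n/=np.linalg.norm(n);c=np.array([503.2,-354.1,78.5])
ex0=np.array([-n[0],-n[1],0]);ey=np.cross(n,ex0);ey/=np.linalg.norm(ey);ex=np.cross(ey,n)
near=np.zeros(z.shape,bool);near[155:212,295:362]=1
P=W[near&(z>.015)]*1000-c;Q=np.c_[P@ex,P@ey,P@n];Q=Q[abs(Q[:,2])<4]
for lo,hi in ((-88,-50),(-40,-10),(-10,15),(15,40),(50,88)):
    x=np.sort(Q[(Q[:,1]>lo)&(Q[:,1]<hi),0]);g=np.diff(x);i=g.argmax();print((lo,hi),x[:2].round(1),x[-2:].round(1),"gap",x[i].round(1),x[i+1].round(1))
for lo,hi in ((-60,-25),(-15,15),(25,60)):
    y=np.sort(Q[(Q[:,0]>lo)&(Q[:,0]<hi),1]);g=np.diff(y);i=g.argmax();print("y",(lo,hi),y[:2].round(1),y[-2:].round(1),"gap",y[i].round(1),y[i+1].round(1))
print(ex,ey)
E
python3 m2.py
```

```text
box yaw -18 size [122.4 168.6] ctr [519.9  49.2]
box yaw -17 size [120.1 168. ] ctr [519.8  49.3]
box yaw -16.2 size [118.1 167.5] ctr [519.7  49.2]
box yaw -15 size [119.1 168. ] ctr [519.9  48.9]
box yaw -14 size [120.7 169. ] ctr [520.  49.]
((519.5794067382812, 49.12274932861328), (168.08839416503906, 118.58549499511719), 74.33073425292969)
tray ((510.07342529296875, 321.3398742675781), (219.435791015625, 219.64749145507812), 78.93331146240234)
wall z [16.36844253 21.23863962] 417
((510.75457763671875, 322.5687255859375), (219.7118682861328, 218.89552307128906), 78.91449737548828)
floor 1228 ((515.22314453125, 346.5696716308594), (163.7420654296875, 215.12628173828125), 79.14370727539062) 0.004254291697034666
(-88, -50) [-66.5 -65.8] [67.8 70. ] gap -63.9 -61.3
(-40, -10) [-67.3 -66.7] [68.8 69. ] gap -17.9 23.3
(-10, 15) [-68.6 -62.5] [68.2 70. ] gap -15.7 26.8
(15, 40) [-63.8 -61.6] [68.  69.5] gap -15.4 25.0
(50, 88) [-65.7 -61.2] [69.1 70.2] gap -65.7 -61.2
y (-60, -25) [-88.8 -88. ] [88.6 89. ] gap -50.4 -47.7
y (-15, 15) [-89.9 -89.7] [89.3 89.9] gap -44.8 44.5
y (25, 60) [-89.1 -88.9] [89.5 89.8] gap 49.6 52.5
[0.79674071 0.17972659 0.57697711] [-0.22004814  0.97548901  0.        ]
```

apply_moves:
  series:
    - [[70,32,-38,0,-0.1],[70,64,-76,0,-0.218],[70,97,-113,0,-0.218],[70,129,-151,0,-0.218],[70,161,-188,0,-0.218]]

```text
time: 0.6
ee_pos: [0.3016, 0.3163, 0.2312]
tool_rot: [-0.0, 0.241, 0.97, -0.0]
ft_force: [1.3, 1.3, -0.1]
width: 0.819
grasp_force: 0.0
```

apply_moves:
  series:
    - [[70,32,-38,0,0],[70,64,-76,0,0],[70,97,-113,0,0],[70,129,-151,0,0],[70,161,-188,0,0]]

```text
time: 1.1
ee_pos: [0.4628, 0.1281, 0.2312]
tool_rot: [-0.0, 0.242, 0.97, 0.0]
ft_force: [1.1, 0.6, 0.1]
width: 0.818
grasp_force: 0.0
```

apply_moves:
  series:
    - [[70,32,-38,0,0],[70,65,-76,0,0],[70,65,-76,-30,0],[70,65,-76,-60,0],[70,65,-76,-60,0]]

```text
time: 1.6
ee_pos: [0.5242, 0.0537, 0.1677]
tool_rot: [-0.004, 0.242, 0.97, -0.001]
ft_force: [-1.2, -0.7, 0.1]
width: 0.816
grasp_force: 0.0
```

apply_moves:
  series:
    - [[70,0,0,-20,0],[70,0,0,-40,0],[70,0,0,-60,0],[70,0,0,-77,0],[70,0,0,-77,0]]

```text
time: 2.1
ee_pos: [0.5258, 0.0544, 0.0937]
tool_rot: [-0.001, 0.241, 0.97, -0.0]
ft_force: [0.0, -0.1, 0.1]
width: 0.816
grasp_force: 0.0
```

apply_moves:
  series:
    - [[70,0,0,0,0],[40,0,0,0,0],[40,0,0,0,0],[40,0,0,0,0],[40,0,0,0,0]]

```text
time: 2.6
ee_pos: [0.5279, 0.054, 0.0959]
tool_rot: [0.001, 0.241, 0.97, 0.0]
ft_force: [-0.9, 0.0, 8.4]
width: 0.523
grasp_force: 61.4
```

```bash
python3 - <<'E'
from h import *
p,d=env.snapshot("scene");s=env.sense();print(s["ee_pos"],s["ft_force"],s["width"],s["grasp_force"])
cv2.imwrite("pics/s2.png",cv2.resize(p[160:300,190:330,::-1],None,fx=4,fy=4,interpolation=cv2.INTER_CUBIC))
E
```

```text
[0.52786101 0.05401628 0.0959199 ] [-1.09226361  0.01492463  8.28317848] 0.5231393317816492 61.370919942855835
```

View pics/s2.png

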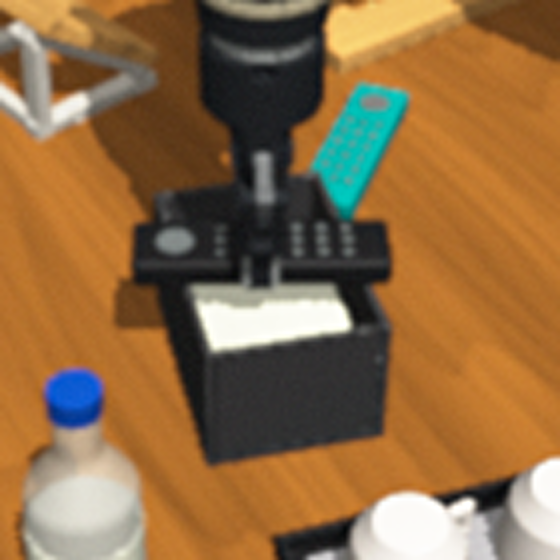

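apply_moves:
  series:
    - [[40,0,0,10,0],[40,0,0,30,0],[40,0,0,55,0],[40,0,20,70,0],[40,-1,50,70,0]]

```text
time: 3.15
ee_pos: [0.5278, 0.1036, 0.1676]
tool_rot: [0.002, 0.243, 0.97, 0.001]
ft_force: [0.3, -0.3, -2.3]
width: 0.52
grasp_force: 61.9
```

apply_moves:
  series:
    - [[40,-1,40,0,0.1],[40,-2,80,0,0.2],[40,-3,120,0,0.297],[40,-4,160,0,0.297],[40,-5,200,0,0.297]]

```text
time: 3.65
ee_pos: [0.5207, 0.3057, 0.1653]
tool_rot: [0.0, 0.095, 0.995, 0.0]
ft_force: [1.6, 1.3, -1.8]
width: 0.523
grasp_force: 61.9
```

apply_moves:
  series:
    - [[40,-1,30,0,0],[40,-1,60,0,0],[40,-1,70,0,0],[40,-1,70,0,0],[40,-1,70,0,0]]

```text
time: 4.15
ee_pos: [0.5199, 0.3732, 0.1645]
tool_rot: [-0.0, 0.095, 0.995, -0.0]
ft_force: [-1.2, -0.2, -1.6]
width: 0.525
grasp_force: 62.0
```

```bash
python3 - <<'E'
from h import *
p,d=env.snapshot("scene");s=env.sense();print(s["ee_pos"],s["tool_rot"],s["ft_force"],s["width"],s["grasp_force"])
W=cloud("scene",d);z=W[...,2]
m=(np.hypot(W[...,0]-.5205,W[...,1]-.374)<.1)&(z>.16)&(z<.20)&(p.max(-1)<90)
h,b=np.histogram(z[m]*1000,bins=20);print(h,b.round(0))
m=m&(z>.177)&(z<.195)
print(cv2.minAreaRect((W[m][:,:2]*1000).astype(np.float32)),np.median(z[m]))
cv2.imwrite("pics/s3.png",cv2.resize(p[200:384,200:420,::-1],None,fx=3,fy=3,interpolation=cv2.INTER_CUBIC))
E
```

```text
[0.52002807 0.37281887 0.16454439] [-4.13795139e-05  9.57011156e-02  9.95410073e-01 -2.86308547e-04] [-0.40430401  0.14938765 -1.80863431] 0.5212106530645471 61.9548761844635
[  1   0   6  20  42  52  41  38  54  60 181 522 175  20  12  17  13  13
  14  15] [162. 163. 165. 167. 169. 171. 173. 175. 177. 179. 181. 183. 185. 187.
 188. 190. 192. 194. 196. 198. 200.]
((521.9805908203125, 378.9178466796875), (63.44375228881836, 164.57601928710938), 73.4532699584961) 0.18361503012543498
```

View pics/s3.png

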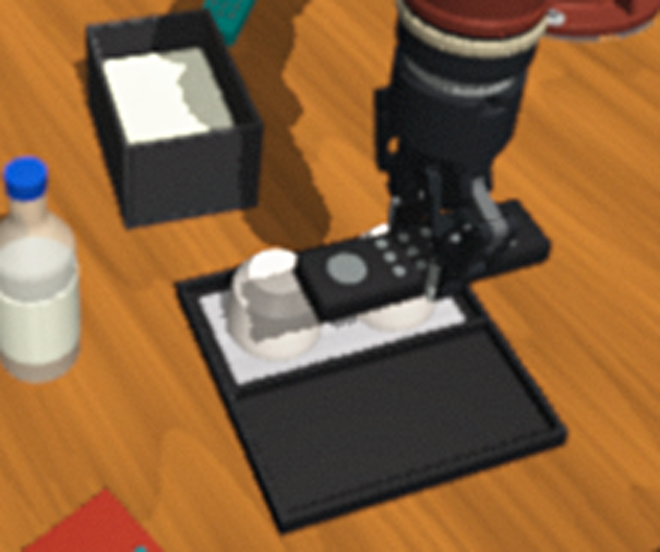

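apply_moves:
  series:
    - [[40,0,0,-40,0],[40,0,0,-80,0],[40,0,0,-115,0],[40,0,0,-140,0],[40,0,0,-150,0]]

```text
time: 4.7
ee_pos: [0.5186, 0.3717, 0.012]
tool_rot: [-0.002, 0.096, 0.995, -0.001]
ft_force: [-0.1, -0.4, -1.8]
width: 0.527
grasp_force: 61.9
```

apply_moves:
  series:
    - [[40,0,0,-1,0],[40,0,0,-3,0],[40,0,0,-5,0],[40,0,0,-7,0],[40,0,0,-7,0]]

```text
time: 5.2
ee_pos: [0.5201, 0.3741, 0.0078]
tool_rot: [0.0, 0.095, 0.995, 0.0]
ft_force: [0.6, -0.5, -1.5]
width: 0.522
grasp_force: 61.9
```

apply_moves:
  series:
    - [[40,0,0,-1,0],[40,0,0,-1,0],[40,0,0,-2,0],[40,0,0,-2,0],[40,0,0,-2,0]]

```text
time: 5.7
ee_pos: [0.5201, 0.3741, 0.006]
tool_rot: [0.0, 0.095, 0.995, 0.0]
ft_force: [-2.0, -1.8, 6.0]
width: 0.521
grasp_force: 62.7
```

apply_moves:
  series:
    - [[52,0,0,0,0],[56,0,0,0,0],[60,0,0,0,0],[60,0,0,10,0],[60,0,0,30,0]]

```text
time: 6.2
ee_pos: [0.5189, 0.3734, 0.0347]
tool_rot: [-0.001, 0.095, 0.995, -0.001]
ft_force: [0.6, 0.5, 0.1]
width: 0.703
grasp_force: 0.0
```

apply_moves:
  series:
    - [[62,0,0,40,0],[62,0,0,80,0],[62,0,0,120,0],[62,0,0,160,0],[62,0,0,190,0]]

```text
time: 6.7
ee_pos: [0.5203, 0.3743, 0.2291]
tool_rot: [0.001, 0.095, 0.995, 0.001]
ft_force: [1.1, 0.8, 0.2]
width: 0.728
grasp_force: 0.0
```

apply_moves:
  series:
    - [[62,2,-46,0,-0.14],[62,4,-92,0,-0.28],[62,6,-138,0,-0.42],[62,8,-184,0,-0.56],[62,10,-230,0,-0.7]]

```text
time: 7.2
ee_pos: [0.5297, 0.1423, 0.2262]
tool_rot: [0.0, 0.433, 0.901, 0.0]
ft_force: [0.6, 0.7, -0.3]
width: 0.727
grasp_force: 0.0
```

apply_moves:
  series:
    - [[62,2,-46,0,-0.14],[62,4,-92,0,-0.28],[62,6,-138,0,-0.42],[62,8,-184,0,-0.459],[62,8,-230,0,-0.459]]

```text
time: 7.7
ee_pos: [0.5379, -0.0879, 0.2262]
tool_rot: [0.001, 0.625, 0.78, 0.0]
ft_force: [1.9, -0.7, 0.3]
width: 0.724
grasp_force: 0.0
```

apply_moves:
  series:
    - [[62,2,-46,0,0],[62,4,-92,0,0],[62,6,-138,0,0],[62,6,-184,0,0],[62,7,-230,0,0]]

```text
time: 8.2
ee_pos: [0.5446, -0.3179, 0.2262]
tool_rot: [0.0, 0.625, 0.781, 0.0]
ft_force: [1.3, 0.0, -0.1]
width: 0.728
grasp_force: 0.0
```

```bash
python3 - <<'E'
from h import *
p,d=env.snapshot("top");s=env.sense();print(s["ee_pos"],s["tool_rot"],s["joint_positions"].round(2),s["width"])
W=cloud("top",d);z=W[...,2]
m=(np.hypot(W[...,0]-.5205,W[...,1]-.374)<.1)&(z>.016)&(z<.032)&(p.max(-1)<200)
print(cv2.minAreaRect((W[m][:,:2]*1000).astype(np.float32)),np.median(z[m]),m.sum())
cv2.imwrite("pics/s4.png",cv2.resize(p[130:260,100:370,::-1],None,fx=2.9,fy=2.9,interpolation=cv2.INTER_CUBIC))
E
```

```text
[ 0.5442592  -0.32480774  0.22563168] [ 0.00165528  0.62643886  0.77946771 -0.00130378] [-0.65  0.5   0.15  1.22 -0.    0.7 ] 0.7250675861255775
((517.107177734375, 354.0487060546875), (153.31124877929688, 167.73399353027344), 79.20618438720703) 0.023902758562336035 590
```

View pics/s4.png

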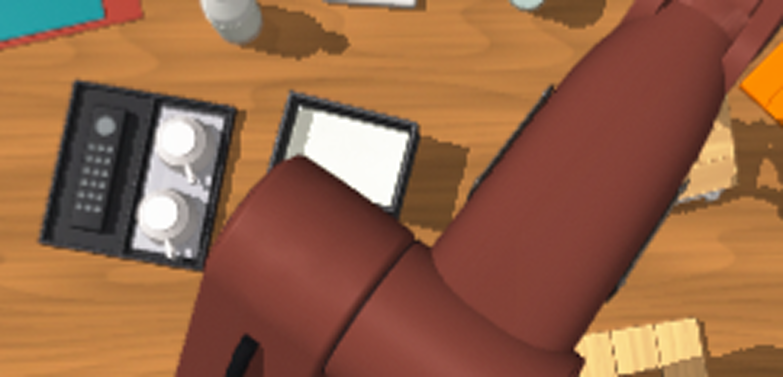

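apply_moves:
  series:
    - [[62,0,-15,-20,0.006],[62,0,-29,-50,0.006],[62,0,-29,-75,0.006],[62,0,-29,-75,0.006],[62,0,-29,-75,0.006]]

```text
time: 8.75
ee_pos: [0.5449, -0.3448, 0.1512]
tool_rot: [-0.0, 0.622, 0.783, 0.0]
ft_force: [0.7, -0.1, 0.9]
width: 0.726
grasp_force: 0.0
```

```bash
python3 - <<'E'
from h import *
p,d=env.snapshot("scene");s=env.sense();print(s["ee_pos"],s["tool_rot"])
print(proj("scene",[s["ee_pos"],[.5452,-.3447,.099]]))
cv2.imwrite("pics/s5.png",cv2.resize(p[80:210,120:280,::-1],None,fx=4.5,fy=4.5,interpolation=cv2.INTER_CUBIC))
E
```

```text
[ 0.54553485 -0.34509409  0.15201912] [8.36497233e-04 6.22330604e-01 7.82754061e-01 1.17634904e-05]
[[187.36720131 143.10536198]
 [188.86112936 157.60363185]]
```

View pics/s5.png

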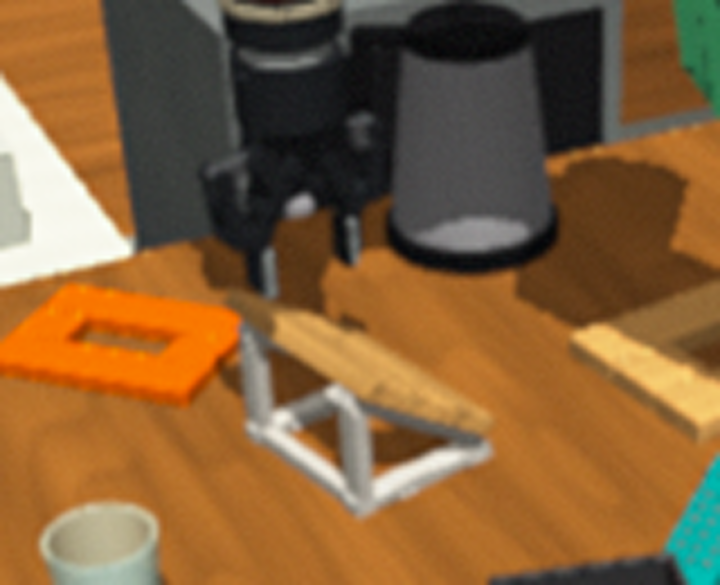

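apply_moves:
  series:
    - [[62,0,0,-15,0],[62,0,0,-32,0],[62,0,0,-50,0],[62,0,0,-65,0],[62,0,0,-73,0]]

```text
time: 9.3
ee_pos: [0.5455, -0.345, 0.0781]
tool_rot: [0.001, 0.622, 0.783, -0.0]
ft_force: [0.4, -0.3, 0.2]
width: 0.723
grasp_force: 0.0
```

apply_moves:
  series:
    - [[62,0,0,0,0],[50,0,0,0,0],[47,0,0,0,0],[40,0,0,0,0],[36,0,0,0,0]]

```text
time: 9.8
ee_pos: [0.5429, -0.3461, 0.0793]
tool_rot: [-0.001, 0.623, 0.782, -0.002]
ft_force: [-11.9, -1.6, 11.9]
width: 0.476
grasp_force: 58.8
```

apply_moves:
  series:
    - [[36,-4,-1,6,0],[36,-10,-2,14,0],[36,-17,-4,25,0],[36,-23,-5,45,0],[36,-23,-5,65,0]]

```text
time: 10.3
ee_pos: [0.5209, -0.3501, 0.1437]
tool_rot: [-0.0, 0.623, 0.782, 0.0]
ft_force: [0.4, 0.5, -2.1]
width: 0.474
grasp_force: 60.8
```

apply_moves:
  series:
    - [[36,0,0,20,0],[36,0,0,40,0],[36,0,0,60,0],[36,0,0,60,0],[36,0,0,60,0]]

```text
time: 10.8
ee_pos: [0.5219, -0.3502, 0.2026]
tool_rot: [0.0, 0.623, 0.783, 0.0]
ft_force: [0.4, 0.2, -3.3]
width: 0.48
grasp_force: 60.8
```

```bash
cat > lid.py <<'E'
from h import *
import sys
def meas(n="scene",tag=None):
    p,d=env.snapshot(n);s=env.sense();e=s["ee_pos"];print(e.round(4),s["tool_rot"].round(3),s["ft_force"].round(1),s["width"].round(3),s["grasp_force"].round(1))
    W=cloud(n,d);h=cv2.cvtColor(p,cv2.COLOR_RGB2HSV)
    m=(np.linalg.norm(W-e,axis=-1)<.19)&(h[...,0]>10)&(h[...,0]<25)&(h[...,1]>60)&(W[...,2]>.08)
    P=W[m];P0=P
    for _ in range(6):
        c=P.mean(0);vt=np.linalg.svd(P-c)[2];nn=vt[2]*np.sign(vt[2][2]);P=P0[abs((P0-c)@nn)<.005]
    print("n",len(P),nn.round(3),"tilt",np.degrees(np.arccos(nn[2])).round(1),"uphill yaw",np.degrees(np.arctan2(-nn[1],-nn[0])).round(1),"z",(P[:,2].min()*1000).round(1),(P[:,2].max()*1000).round(1))
    print(cv2.minAreaRect((P[:,:2]*1000).astype(np.float32)))
    if tag: cv2.imwrite("pics/%s.png"%tag,p[...,::-1])
    return P,nn,p,W
E
python3 -c "
from lid import *
P,nn,p,W=meas('scene','s6')"
```

```text
Traceback (most recent call last):
  File "lid.py", line 4, in meas
    p,d=env.snapshot(n);s=env.sense();e=s["ee_pos"];print(e.round(4),s["tool_rot"].round(3),s["ft_force"].round(1),s["width"].round(3),s["grasp_force"].round(1))
                                                                                                                   ^^^^^^^^^^^^^^^^
AttributeError: 'float' object has no attribute 'round'
```

```bash
sed -i 's/s\["width"\].round(3),s\["grasp_force"\].round(1)/s["width"],s["grasp_force"]/' lid.py
python3 -c "
from lid import *
P,nn,p,W=meas('scene')
cv2.imwrite('pics/s6.png',cv2.resize(p[60:210,100:280,::-1],None,fx=4,fy=4))"
```

```text
[ 0.5213 -0.3496  0.2013] [-0.001  0.622  0.783  0.   ] [ 0.3  0.3 -1.7] 0.4747002019670632 60.83391934633255
n 226 [-0.572 -0.072  0.817] tilt 35.2 uphill yaw 7.2 z 158.2 276.1
((484.7929382324219, -336.6817321777344), (151.56097412109375, 169.67681884765625), 36.280670166015625)
```

View pics/s6.png

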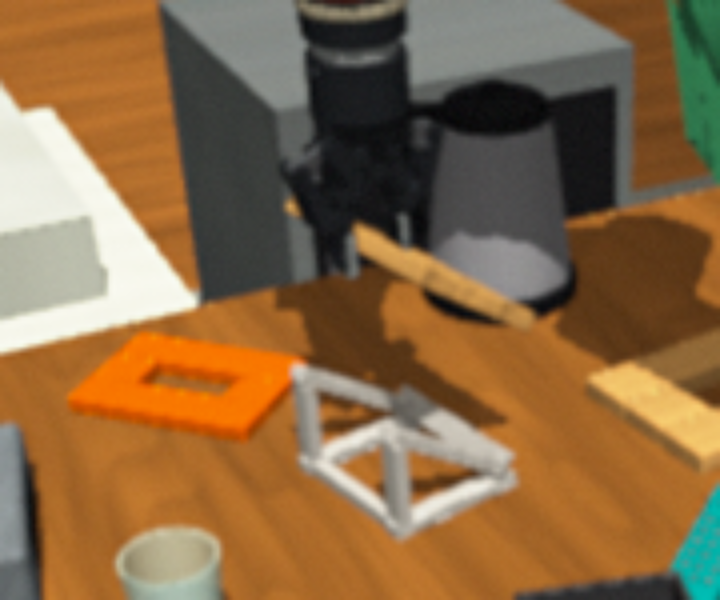

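apply_moves:
  series:
    - [[36,2,35,0,0],[36,4,70,0,0],[36,6,110,0,-0.1],[36,8,150,0,-0.2],[36,10,190,0,-0.3]]

```text
time: 11.4
ee_pos: [0.5311, -0.1583, 0.2011]
tool_rot: [-0.001, 0.734, 0.679, -0.0]
ft_force: [-0.3, 0.4, -1.6]
width: 0.475
grasp_force: 60.9
```

apply_moves:
  series:
    - [[36,2,40,0,-0.1],[36,4,80,0,-0.208],[36,6,120,0,-0.208],[36,9,160,0,-0.208],[36,12,190,0,-0.208]]

```text
time: 11.9
ee_pos: [0.543, 0.0323, 0.2013]
tool_rot: [-0.001, 0.799, 0.602, -0.001]
ft_force: [0.6, -0.5, -2.7]
width: 0.478
grasp_force: 60.9
```

apply_moves:
  series:
    - [[36,0,11,0,0],[36,0,11,-10,0],[36,0,11,-25,0],[36,0,11,-35,0],[36,0,11,-35,0]]

```text
time: 12.4
ee_pos: [0.5426, 0.0399, 0.1652]
tool_rot: [-0.001, 0.8, 0.601, -0.001]
ft_force: [-0.2, -0.5, -2.0]
width: 0.477
grasp_force: 61.0
```

```bash
python3 -c "
from lid import *
P,nn,p,W=meas('scene')
cv2.imwrite('pics/s7.png',cv2.resize(p[120:300,150:350,::-1],None,fx=3.3,fy=3.3))
P,nn,p,W=meas('top')
i=P[:,2].argsort()[:8];print(P[i].round(3))
"
```

```text
[0.5431 0.0401 0.1663] [-0.001  0.8    0.601 -0.001] [ 0.4  0.3 -1.5] 0.47427164387248816 60.98207384347916
n 1077 [-0.608  0.182  0.773] tilt 39.4 uphill yaw -16.7 z 121.3 238.7
((527.12109375, 45.1741943359375), (182.52928161621094, 150.1444091796875), 73.87420654296875)
[0.5437 0.0402 0.167 ] [-0.     0.799  0.601 -0.   ] [-0.5  0.6 -2.2] 0.47673422934569987 60.98196744918823
n 503 [-0.58   0.155  0.799] tilt 36.9 uphill yaw -15.0 z 125.0 207.8
((492.9425964355469, -0.7219009399414062), (73.24542999267578, 107.18384552001953), 73.47378540039062)
[[ 0.433 -0.015  0.125]
 [ 0.444  0.01   0.126]
 [ 0.445  0.024  0.126]
 [ 0.437 -0.001  0.127]
 [ 0.444  0.017  0.127]
 [ 0.437 -0.012  0.127]
 [ 0.44  -0.001  0.127]
 [ 0.437 -0.008  0.128]]
```

View pics/s7.png

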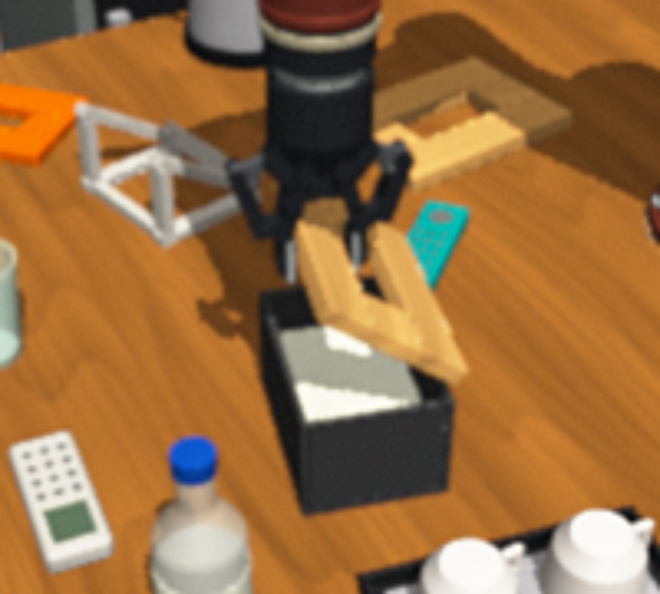

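apply_moves:
  series:
    - [[36,0,0,-5,0],[36,0,0,-10,0],[36,0,0,-13,0],[36,0,0,-15,0],[36,0,0,-15,0]]

```text
time: 13.0
ee_pos: [0.5437, 0.0411, 0.152]
tool_rot: [-0.0, 0.799, 0.601, -0.0]
ft_force: [-0.0, 0.4, -1.1]
width: 0.478
grasp_force: 61.0
```

apply_moves:
  series:
    - [[36,0,0,-1,0],[36,0,0,-2,0],[36,0,0,-3,0],[36,0,0,-4,0],[36,0,0,-4,0]]

```text
time: 13.5
ee_pos: [0.5438, 0.041, 0.1482]
tool_rot: [-0.0, 0.799, 0.601, -0.0]
ft_force: [0.1, 0.2, -2.3]
width: 0.479
grasp_force: 61.0
```

apply_moves:
  series:
    - [[36,0,0,-1,0],[36,0,0,-2,0],[36,0,0,-3,0],[36,0,0,-4,0],[36,0,0,-4,0]]

```text
time: 14.0
ee_pos: [0.5448, 0.0408, 0.1453]
tool_rot: [0.001, 0.799, 0.601, 0.001]
ft_force: [1.1, -1.9, 9.0]
width: 0.48
grasp_force: 67.5
```

apply_moves:
  series:
    - [[36,1,0,-1,0],[36,2,-1,-3,0],[36,3,-1,-4,0],[36,4,-1,-6,0],[36,4,-1,-6,0]]

```text
time: 14.5
ee_pos: [0.5484, 0.04, 0.1402]
tool_rot: [0.0, 0.799, 0.601, 0.001]
ft_force: [-2.7, -1.3, 21.7]
width: 0.474
grasp_force: 87.0
```

```bash
python3 -c "
from lid import *
P,nn,p,W=meas('top')
i=P[:,2].argsort()[:8];print(P[i].mean(0).round(4))
"
```

```text
[0.5483 0.0401 0.1402] [0.    0.799 0.601 0.001] [-2.5 -0.3 22.8] 0.47547147400537637 86.84232294559479
n 465 [-0.533  0.141  0.834] tilt 33.4 uphill yaw -14.8 z 104.1 182.3
((495.6103820800781, -2.3868064880371094), (70.59625244140625, 110.3817367553711), 75.26710510253906)
[0.444  0.0074 0.106 ]
```

apply_moves:
  series:
    - [[36,1,0,-2,0],[36,2,-1,-4,0],[36,4,-1,-6,0],[36,5,-1,-8,0],[36,5,-1,-8,0]]

```text
time: 15.05
ee_pos: [0.5532, 0.039, 0.1322]
tool_rot: [0.0, 0.799, 0.601, 0.001]
ft_force: [-4.4, -0.7, 24.7]
width: 0.48
grasp_force: 112.4
```

```bash
python3 -c "
from lid import *
P,nn,p,W=meas('top')
i=P[:,2].argsort()[:8];print(P[i].mean(0).round(4))
"
```

```text
[0.5531 0.039  0.1323] [0.    0.799 0.601 0.001] [-3.  -0.9 25. ] 0.4759149367677236 112.13852047920227
n 456 [-0.471  0.136  0.872] tilt 29.3 uphill yaw -16.1 z 105.7 174.3
((500.05426025390625, -1.251251220703125), (72.9281234741211, 114.92153930664062), 74.18572235107422)
[ 0.4431 -0.003   0.1073]
```

apply_moves:
  series:
    - [[36,1,0,-2,0],[36,2,-1,-5,0],[36,4,-1,-7,0],[36,6,-2,-10,0],[36,6,-2,-10,0]]

```text
time: 15.6
ee_pos: [0.5597, 0.0371, 0.1216]
tool_rot: [0.0, 0.799, 0.601, 0.001]
ft_force: [1.9, 1.2, 15.4]
width: 0.473
grasp_force: 142.0
```

```bash
python3 -c "
from lid import *
P,nn,p,W=meas('top')
i=P[:,2].argsort()[:8];print(P[i].mean(0).round(4))
"
```

```text
[0.56   0.037  0.1218] [0.001 0.799 0.601 0.001] [ 1.5 -0.8 14.6] 0.48029887969347124 141.64513885974884
n 470 [-0.392  0.09   0.915] tilt 23.7 uphill yaw -12.8 z 105.0 164.5
((504.58819580078125, -4.588592529296875), (70.35873413085938, 120.4339828491211), 74.62037658691406)
[0.4468 0.0014 0.1075]
```

apply_moves:
  series:
    - [[36,1,0,-3,0],[36,2,-1,-6,0],[36,4,-1,-9,0],[36,5,-1,-13,0],[36,5,-1,-13,0]]

```text
time: 16.15
ee_pos: [0.5643, 0.036, 0.1074]
tool_rot: [0.0, 0.799, 0.601, 0.0]
ft_force: [-2.3, 3.6, -4.1]
width: 0.476
grasp_force: 176.1
```

```bash
python3 -c "
from lid import *
P,nn,p,W=meas('top')
i=P[:,2].argsort()[:8];print(P[i].mean(0).round(4))
"
```

```text
[0.5638 0.036  0.1072] [-0.     0.799  0.601 -0.   ] [ 0.2 -3.1  2.4] 0.47783547166280604 177.17105090618134
n 451 [-0.285  0.074  0.956] tilt 17.1 uphill yaw -14.5 z 106.0 153.2
((507.50921630859375, -5.469108581542969), (69.00776672363281, 124.40874481201172), 74.47147369384766)
[ 0.448  -0.004   0.1076]
```

apply_moves:
  series:
    - [[36,1,0,-4,0],[36,2,0,-8,0],[36,3,-1,-12,0],[36,4,-1,-16,0],[36,4,-1,-16,0]]

```text
time: 16.7
ee_pos: [0.5674, 0.035, 0.0904]
tool_rot: [-0.0, 0.799, 0.601, -0.001]
ft_force: [0.1, -1.5, -0.6]
width: 0.481
grasp_force: 183.8
```

```bash
python3 -c "
from lid import *
P,nn,p,W=meas('top')
i=P[:,2].argsort()[:8];print(P[i].mean(0).round(4))
"
```

```text
[0.5673 0.035  0.0906] [-0.     0.799  0.601 -0.001] [-0.2 -1.  -0.8] 0.47660815074029844 183.73172476887703
n 456 [-0.159  0.046  0.986] tilt 9.6 uphill yaw -16.1 z 105.8 135.6
((510.0677490234375, -7.841278076171875), (67.52722930908203, 127.54358673095703), 75.5631103515625)
[ 0.4544 -0.0036  0.1075]
```

apply_moves:
  series:
    - [[36,0,0,-3,0],[36,1,0,-6,0],[36,1,0,-10,0],[36,2,0,-13,0],[36,2,0,-13,0]]

```text
time: 17.25
ee_pos: [0.5697, 0.035, 0.0778]
tool_rot: [-0.0, 0.799, 0.601, -0.0]
ft_force: [-0.1, -1.0, 1.2]
width: 0.479
grasp_force: 196.0
```

```bash
python3 -c "
from lid import *
P,nn,p,W=meas('top')
i=P[:,2].argsort()[:8];print(P[i].mean(0).round(4))
"
```

```text
[0.5697 0.035  0.0779] [-0.     0.799  0.601 -0.   ] [ 0.8  0.2 -0.9] 0.47754799516872376 195.87465050630271
n 436 [-0.07  -0.003  0.998] tilt 4.0 uphill yaw 2.3 z 106.5 123.6
((513.0366821289062, -6.908210754394531), (69.54859924316406, 129.61605834960938), 74.69469451904297)
[ 0.454  -0.0023  0.1071]
```

apply_moves:
  series:
    - [[36,0,0,-2,0],[36,0,0,-4,0],[36,0,0,-6,0],[36,0,0,-7,0],[36,0,0,-7,0]]

```text
time: 17.8
ee_pos: [0.57, 0.035, 0.0714]
tool_rot: [0.0, 0.799, 0.601, 0.0]
ft_force: [0.7, -1.9, 4.1]
width: 0.479
grasp_force: 191.1
```

```bash
cat > fin.py <<'E'
from lid import *
P,nn,p,W=meas('top');P2,nn2,p2,W2=meas('scene')
# lid outline (top face plane 111) in box frame; box from initial
a=np.radians(-16);B=np.array([519.6,49.2]);R=np.array([[np.cos(a),-np.sin(a)],[np.sin(a),np.cos(a)]])
for n,Q in(("top",P),("scene",P2)):
    q=(Q[:,:2]*1000-B)@R;print(n,"box-frame x",np.percentile(q[:,0],[.5,99.5]).round(1),"y",np.percentile(q[:,1],[.5,99.5]).round(1))
cv2.imwrite("pics/f%d.png"%(env.sense()["time"]*100),np.hstack([cv2.resize(x[...,::-1],None,fx=k,fy=k) for x,k in((p[145:225,175:260],4.6),(p2[190:290,210:310],3.68))]))
print(env.sense()["time"])
E
python3 fin.py
```

```text
[0.5701 0.035  0.0715] [0.    0.799 0.601 0.   ] [ 0.1 -0.2  4.1] 0.4817319831812816 191.09028339385986
n 422 [-0.026 -0.027  0.999] tilt 2.2 uphill yaw 46.6 z 105.0 118.2
((513.3373413085938, -6.7037353515625), (68.9063949584961, 130.7682342529297), 73.97386169433594)
[0.5701 0.035  0.0714] [0.    0.799 0.601 0.   ] [1.1 0.  4.9] 0.48125864413164626 191.07954025268555
n 1469 [-0.011  0.009  1.   ] tilt 0.8 uphill yaw -38.0 z 107.2 117.6
((534.2926025390625, 45.206756591796875), (184.3236541748047, 143.16412353515625), 74.4598388671875)
top box-frame x [-54.8  73.7] y [-89.8 -22.8]
scene box-frame x [-55.2  74. ] y [-84.7  91. ]
17.9
```

apply_moves:
  series:
    - [[36,0,0,2,0],[36,0,0,5,0],[36,-4,1,6,0],[36,-9,3,6,0],[36,-9,3,6,0]]

```text
time: 18.4
ee_pos: [0.5598, 0.0384, 0.0771]
tool_rot: [-0.0, 0.799, 0.601, -0.0]
ft_force: [-0.8, 0.2, -2.3]
width: 0.477
grasp_force: 190.7
```

```bash
cat >> fin.py <<'E'
S=np.load("pics/scene0.npz");W0=cloud("scene",S["d"])
for nm,I0,WW in (("was",S["p"],W0),("now",p2,W2)):
    q=(WW[...,:2]*1000-B)@R;z=WW[...,2];dk=I0.max(-1)<110
    m=dk&(z>.02)&(z<.085)&(abs(q[...,0])<45)&(abs(q[...,1]-84)<8);f=np.polyfit(q[m][:,0],q[m][:,1],1)
    m2=dk&(z>.02)&(z<.085)&(abs(q[...,1])<65)&(abs(q[...,0]-59)<8);g=np.polyfit(q[m2][:,1],q[m2][:,0],1)
    print(nm,"box +y wall at",f[1].round(2),"slope deg",np.degrees(f[0]).round(2),m.sum(),"+x wall",g[1].round(2),np.degrees(g[0]).round(2),m2.sum())
E
python3 fin.py
```

```text
[0.5602 0.0382 0.0772] [-0.     0.799  0.601 -0.   ] [ 0.3 -0.4 -2.1] 0.4759542903321169 190.6990453308606
n 438 [-0.026 -0.027  0.999] tilt 2.1 uphill yaw 46.1 z 110.7 123.3
((503.30633544921875, -3.3590469360351562), (68.65752410888672, 130.3986053466797), 74.11304473876953)
[0.5607 0.0381 0.0773] [-0.     0.799  0.601 -0.   ] [ 0.5 -0.9 -1.5] 0.4744457002197653 190.69820244478308
n 1473 [-0.014  0.014  1.   ] tilt 1.1 uphill yaw -46.3 z 112.1 124.5
((525.1870727539062, 49.58759307861328), (184.12942504882812, 142.4709930419922), 74.15406036376953)
top box-frame x [-66.1  62.8] y [-89.  -23.1]
scene box-frame x [-65.   63.8] y [-83.5  91.3]
18.5
was box +y wall at 82.93 slope deg 0.13 650 +x wall 59.1 -0.29 139
now box +y wall at 83.21 slope deg 0.6 654 +x wall 59.2 -0.52 130
```

apply_moves:
  series:
    - [[36,0.5,-1.5,0,0],[36,0.5,-1.5,-2,0],[36,0.5,-1.5,-4,0],[36,0.5,-1.5,-6,0],[36,0.5,-1.5,-6,0]]

```text
time: 19.0
ee_pos: [0.5614, 0.0364, 0.0714]
tool_rot: [-0.0, 0.799, 0.601, -0.0]
ft_force: [-0.8, -0.4, 3.3]
width: 0.476
grasp_force: 191.0
```

```bash
python3 fin.py; cp pics/f1*.png pics/ 2>/dev/null; ls pics
```

```text
[0.5615 0.0364 0.0715] [0.    0.799 0.601 0.   ] [ 0.1 -0.3  2.5] 0.4772666640398915 190.9928297996521
n 402 [-0.025 -0.04   0.999] tilt 2.7 uphill yaw 58.1 z 105.6 118.0
((504.3562927246094, -5.530971527099609), (67.1124038696289, 129.54293823242188), 74.58256530761719)
[0.5615 0.0364 0.0714] [ 0.     0.799  0.601 -0.   ] [-0.2 -1.2  2. ] 0.4743517320593891 190.98161458969116
n 1460 [-0.013  0.01   1.   ] tilt 1.0 uphill yaw -38.4 z 107.1 118.7
((521.2208251953125, 49.294647216796875), (182.4605712890625, 131.7290496826172), 74.48992919921875)
top box-frame x [-63.6  64.6] y [-89.9 -25.4]
scene box-frame x [-63.5  65.3] y [-84.8  90.4]
19.1
was box +y wall at 82.93 slope deg 0.13 650 +x wall 59.1 -0.29 139
now box +y wall at 83.2 slope deg 0.48 649 +x wall 59.43 -0.57 106
crop1.png
f1789.png
f1850.png
f1910.png
s2.png
s3.png
s4.png
s5.png
s6.png
s7.png
scene0.npz
scene0.png
top0.npz
top0.png
```

apply_moves:
  series:
    - [[36,0,0,-1,0],[36,0,0,-1.5,0],[36,0,0,-1.5,0],[44,0,0,-1.5,0],[46,0,0,-1.5,0]]

```text
time: 19.6
ee_pos: [0.5615, 0.0365, 0.0698]
tool_rot: [0.0, 0.799, 0.601, 0.0]
ft_force: [-0.5, -0.3, 0.3]
width: 0.543
grasp_force: 0.0
```

apply_moves:
  series:
    - [[50,0,0,0,0],[54,0,0,0,0],[58,0,0,0,0],[58,0,0,0,0],[58,0,0,0,0]]

```text
time: 20.1
ee_pos: [0.5614, 0.0365, 0.0698]
tool_rot: [-0.0, 0.799, 0.601, -0.0]
ft_force: [0.2, 0.4, 0.2]
width: 0.676
grasp_force: 0.0
```

apply_moves:
  series:
    - [[58,0,0,10,0],[58,0,0,30,0],[58,0,0,65,0],[58,0,0,110,0],[58,0,0,150,0]]

```text
time: 20.6
ee_pos: [0.5613, 0.0365, 0.2225]
tool_rot: [0.0, 0.799, 0.601, 0.0]
ft_force: [0.8, -0.1, -0.8]
width: 0.678
grasp_force: 0.0
```

apply_moves:
  series:
    - [[58,-30,-35,0,0],[58,-60,-70,0,0],[58,-90,-105,0,0],[58,-120,-140,0,0],[58,-150,-175,0,0]]

```text
time: 21.1
ee_pos: [0.4102, -0.1395, 0.2207]
tool_rot: [0.001, 0.799, 0.601, 0.0]
ft_force: [0.8, -1.3, 0.3]
width: 0.676
grasp_force: 0.0
```

apply_moves:
  series:
    - [[58,-10,-40,0,0],[58,-10,-80,0,0],[58,-10,-80,0,0],[58,-10,-80,0,0],[58,-10,-80,0,0]]

```text
time: 21.6
ee_pos: [0.4013, -0.2178, 0.2201]
tool_rot: [-0.0, 0.799, 0.601, 0.0]
ft_force: [0.7, 0.1, 0.2]
width: 0.68
grasp_force: 0.0
```

```bash
sed -i 's/W-e,axis/W-np.array([.5196,.0492,.11]),axis/;s/<.19)/<.15)/' lid.py; python3 fin.py; ls -t pics|head -1; cp pics/$(ls -t pics|head -1) pics/final.png
```

```text
[ 0.4014 -0.2175  0.22  ] [-0.     0.799  0.602  0.   ] [ 0.6 -0.1 -0.3] 0.6791601898332044 0.0
n 1239 [-0.004 -0.003  1.   ] tilt 0.3 uphill yaw 38.9 z 105.5 116.0
((520.2105712890625, 47.91740417480469), (179.59730529785156, 130.50355529785156), 73.92863464355469)
[ 0.4015 -0.2174  0.22  ] [-0.     0.799  0.602  0.   ] [-0.3 -0.1  0.8] 0.6787964344987704 0.0
n 1961 [0.001 0.003 1.   ] tilt 0.2 uphill yaw -111.1 z 107.0 116.5
((520.3496704101562, 48.80058288574219), (184.6262664794922, 130.19082641601562), 74.1817398071289)
top box-frame x [-63.8  64.9] y [-90.2  87.8]
scene box-frame x [-63.4  65.5] y [-90.1  89.9]
21.7
was box +y wall at 82.93 slope deg 0.13 650 +x wall 59.1 -0.29 139
now box +y wall at 83.27 slope deg 0.29 645 +x wall 59.19 -0.5 132
f2170.png
```

View pics/final.png

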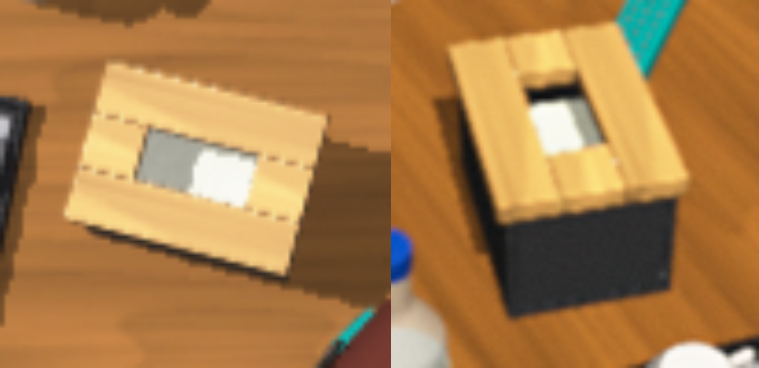

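The final views show the lid flat on the box at its centre, tilted about 0.3°, square to it and within about 1 mm of centred. The box stands where it was, so I'm handing in.

```bash
python3 -c "
from bench import env
print(env.sign_off())"
```

```text
the job is handed in; nothing more can be done
None
```

The remote lies flat in the tray's empty compartment, the lid sits flat, square and within about 1 mm of centred on the unmoved tissue box, and the job was handed in at about 22 s.

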